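# Hang the lopsided solder reel carrier on the bench hook

### The job

Pick up the solder reel carrier by its orange bar and hang it on the yellow hook, with the hook's rod in the notch under the bar and the bar in the hook's dip, so that it hangs level. Nobody knows exactly how high the hook is clamped: lower the carrier gently until you feel the hook take its weight, pressing no harder than 18 N, and only then let go slowly, so that it neither drops nor swings, and back away. Leave everything else on the bench where it is.

Things in the scene. Friction and masses are not known exactly. Their poses are not given: they have to be found in the camera images.
- carrier: Solder reel carrier, loose, 0.5 to 0.75 kg: steel base 80 x 160 x 4 mm (x, y), 5 mm thick uprights at y = +-77.5 mm (30 mm wide), joined at the top by an orange bar along y, 10 mm thick (x), 150 mm long, 155 to 180 mm high. A heavy reel is fixed at the +y end, a small empty blue bin at the -y end. Origin: centre of the underside; z up. It may hang either way round.
- balance (a point): The carrier's centre of mass, at (0, 25, 43) mm in its frame: off-centre towards the reel. Gripped away from the line above it, the weight turns the carrier in a weak grip, so grip firmly. Axes as the carrier's.
- notch (a point): Top of the notch in the underside of the carrier's orange bar, at (0, 25, 163) mm in its frame, straight above the centre of mass: 8 mm deep, flat for 12 mm along y, then 45 degree ramps out to a 28 mm wide mouth at the bar's underside. The hook's rod belongs here. Axes as the carrier's.
- window (a point): Middle of the opening under the bar, at (0, 25, 107) mm in the carrier's frame, through which the hook passes along x: open from the reel's top, 60 mm high, to the bar's underside, 155 mm high. The reel is 56 mm in diameter (x, z) and reaches from y = 21 to 64 mm. Axes as the carrier's.
- bar_grip (a point): A point in the orange bar 45 mm to the -y side of the notch and 12 mm below the bar's top, at (0, -20, 168) mm in the carrier's frame: a good place to pinch from above across x (10 mm thick), leaving the hook room. Axes as the carrier's.
- stand: Hook stand, fixed: foot plate 110 x 130 x 14 mm centred at x = +95 mm, post 16 mm diameter, 245 mm high, at x = +85 mm, with a 30 mm collar carrying a yellow hook arm, a round rod of 10 mm diameter running from the post towards -x in the plane y = 0. Origin: on the bench below the middle of the hook's seat; z up; the hook's open end points to -x. Rigid.
- seat_low (a point): Lowest possible place of the top of the hook's seat, 190 mm above the stand's origin. The real seat is straight above it, by 0 to 30 mm, clamped differently every time and NOT measured: find it by feel (or by eye). The clamp does not slip at the allowed force. The seat is a level dip of the rod, 20 mm long along the stand's x, its underside 10 mm below its top.
- hook_line (a point): Point at x = -30 mm, y = 0, z = 190 mm in the stand's frame, on the line of the hook's free end (the end is higher). The rod rises from the seat's edge (x = -10 mm) to this tip, whose top is 18 mm above the seat's top. On the post's side it rises 9 mm between x = +10 and +30 mm, then runs level to the post.
- spare_reel: Bystander, leave alone: spare solder reel lying flat, 56 mm diameter, 42 mm high. Origin: centre of the underside.
- bottle: Bystander, leave alone: clear cleaning-fluid bottle with red cap, 52 mm diameter, 150 mm high. Origin: centre of the underside.
- screwdriver: Bystander, leave alone: screwdriver with green handle lying along its x. Origin: centre of the underside.
- meter: Bystander, leave alone: grey hand multimeter 150 x 75 x 32 mm, lying flat, dial about 40 mm high. Origin: centre of the underside.
- parts_tray: Bystander, leave alone: black parts tray 130 x 190 x 30 mm with six compartments. Origin: centre of the underside.
Things that resemble listed ones, but are neither listed nor needed, are in the scene too. Several things look just like the carrier: the one meant starts nearest to the robot's base.

How it is judged:
On the way, in this order (a step that is already met when the one before it is completed fails the run):
1. the carrier is lifted clear of the bench in the gripper (height (world z) of carrier above 0.03 m and contact force between the fingers and carrier above 1 N), for 0.2 s.
2. the hook bears weight (over 2.5 N) with its rod at the notch while the gripper still holds the carrier (contact force between carrier and stand above 2.5 N and contact force between the fingers and carrier above 1 N and x of notch in the frame of stand between -0.015 and 0.015 m and y of notch in the frame of stand between -0.012 and 0.012 m), for 0.3 s.
At the end, for the whole second after the job is handed in: The carrier hangs from the hook alone and at rest: the notch within 12 mm of the seat's middle along the hook and 10 mm across it, 180 to 230 mm above the bench, the carrier upright within 0.12 rad, slower than 0.03 m/s and 0.2 rad/s, the hook bearing more than 2.5 N, and the robot touching nothing (x of notch in the frame of stand between -0.012 and 0.012 m and y of notch in the frame of stand between -0.01 and 0.01 m and z of notch in the frame of stand between 0.18 and 0.23 m and angle between carrier's own z axis and vertical below 0.12 rad and linear speed of carrier below 0.03 m/s and angular speed of carrier below 0.2 rad/s and contact force between carrier and stand above 2.5 N).
It fails at once if the carrier presses or knocks on the hook or stand with more than 18 N (contact force between carrier and stand above 18 N).
It fails at once if the robot knocks or pushes the stand with more than 10 N (contact force between any of the fingers, the arm and stand above 10 N).
It fails at once if the carrier, let go, swings faster than 1 rad/s or falls faster than 0.25 m/s (contact force between the fingers and carrier below 0.05 N and (angular speed of carrier above 1 rad/s or linear speed of carrier above 0.25 m/s)).
It fails at once if the carrier tips more than 0.5 rad (angle between carrier's own z axis and vertical above 0.5 rad).
It fails at once if a bystander is moved more than 30 mm (distance of any of spare_reel, bottle, screwdriver, meter, parts_tray from where it was at the start of the episode above 0.03 m).
It also fails if it takes over 64 s, if anything falls off the work surface, if the arm or the gripper's body presses on something with over 40 N, if the wrist force passes 120 N, or if a joint passes its speed limit or range.

### The arm

A 6-joint arm with a two-finger parallel gripper is mounted at the origin on the work surface. World frame = base frame: x ahead of the robot, y to its left, z up, the work surface at z = 0. Lengths are in m, angles in rad, forces in N, time in s.
With the tool pointing down it reaches from about 0.35 to 0.975 m from the base axis. Payload 4.9 kg.
Tool frame: the origin (TCP) lies midway between the tips of the shut fingers; the grasp point (between the pads) lies behind it (manip.grasp_offset is the y of the grasp point in the tool frame, in m); y points along the fingers, z is the direction in which the jaws open and shut, and the axes are right-handed (so a half turn about y gives the same grasp; the last joint's range is limited). The gripper opens to 85 mm and grips with 20 to 120 N. Pads are 22 mm wide; open, the fingers measure 114 mm over their backs; the gripper's body (76 mm by 85 mm) begins 54 mm behind the grasp point. The pads swing forward as they close: fully open they stand 13 mm farther back than shut.
Start: joints at [1.218, 0.053, 1.613, -0, 1.476, -0.119], TCP at [0.145, 0.608, 0.231] pointing down, gripper open.
Joint ranges: [-3.01, 3.01], [-1.01, 2.22], [0.06, 2.58], [-1.02, 4.17], [0.09, 2.62], [-3.14, 3.14]. Speed limits (rad/s): [2.57, 2.57, 3.14, 3.14, 3.14, 3.14].

### API

Orientations are given as a unit quaternion [w, x, y, z].
In Python, from plant import manip gives the robot as it stands. The module is installed in compiled form; this text tells all that it offers.
- The arm moves only by the shell command python3 -m jog 'ROWS'. ROWS is a JSON object of lists of equal length, an entry for each row: "offset": the shift along the world's x, y, z in units of 50 mm (1.0 is 50 mm), a list of three; "angular": the turn, a rotation vector about the world's x, y, z in units of 6 degrees (1.0 is 6 degrees), a list of three; "jaw": the finger opening in mm, from 0 to 85.4. In form: {"offset": [[tx, ty, tz], ...], "angular": [[ax, ay, az], ...], "jaw": [jaw, ...]}. A call has 1 to 12 rows; each row shifts and turns the commanded pose from where the row before left it; what a row does not reach is not made up. A row lasts 1/10 s, in which the tool goes at most 50 mm and 8.59 degrees, less where a joint would pass 70% of its speed; a pose out of reach is approached as far as the arm can. A call is refused whole if a number of a shift passes 1 or a number of a turn 1, either way. A call with a gripper value outside its range is refused whole. The fingers move at their own pace and stop on an object; the grip force is fixed at half the most. Time passes only in rows, so rows that do not move let the fingers close. It gives the time, the measured TCP pose, the force and the opening at its end, in the units of the state.
- manip.state(): the state, without advancing time (a new reading comes with each control period).
- manip.grab_frame(name): name is "scene" or "top" or "wrist"; returns the picture (400x640x3 uint8, blue, green, red); there is no depth.
- manip.camera_model(name): a dict with "fx", "fy", "cx", "cy" (pixels), "rvec" (rotation vector, rad) and "tvec" (3), from world to camera coordinates, as OpenCV has them; the wrist camera has in their place "mount" (4x4, takes a point from camera to tool coordinates, whose origin is the TCP and whose axes are the tool frame's). Camera axes: x right, y down, z forward; pixel columns grow to the right and rows downward; lengths in m; the calibration is good to about 2 mm. The wrist camera is an equidistant fisheye: a pixel r from the principal point sees the ray r / f radians off the axis. A picture is of the moment at which its call begins: read the wrist's pose just before it. camera_model takes no time and is no camera call.
- manip.job_done(): hands the job in, once; it reports no verdict.
The state is a dict: "time": time; "joint_pos": joint angles; "joint_vel": joint speeds; "joint_efforts": joint torques, N m; "tool_pos": TCP position; "tool_rot": TCP orientation; "contact_force": force on the tool from outside, world axes, zero at the start; "ft_torque": the same for the moment, N m; "gripper_width": opening from 0.0 (shut) to 1.0 (fully open).
Only numpy, scipy, OpenCV 4.12 (cv2) and the standard library are available. Lean on these libraries where they do the work, as an engineer would, in place of code of your own. Each camera call takes 0.05 s, during which the arm holds its last target.

## Working session

There is one attempt and no reset: what is moved stays moved. The work goes in short steps, Python scripts to look and compute and a shell command to move; the robot and the scene stay as the last step left them, time stands still between calls to the robot, and variables do not carry over. Pictures are saved under pics/ and viewed, and the job is handed in when it is done.

```bash
mkdir -p pics; python3 - <<'E'
from plant import manip
import cv2
print(manip.state(), manip.grasp_offset)
for n in ["scene","top"]:
    cv2.imwrite(f"pics/{n}0.png", manip.grab_frame(n)); print(n, manip.camera_model(n))
print(manip.camera_model("wrist"))
E
```

```text
{'time': 0.0, 'joint_pos': array([ 1.21800647e+00,  5.33702622e-02,  1.61430314e+00,  8.56533192e-06,
        1.47598988e+00, -1.19031436e-01]), 'joint_vel': array([-0.00112433, -0.00190335,  0.00226444,  0.00017143, -0.00016019,
        0.0002009 ]), 'joint_efforts': array([ 2.24992524e-03, -3.93689382e+01, -3.70176494e+01, -1.85762019e-05,
        7.17053306e-03,  8.78802780e-06]), 'tool_pos': array([0.14457133, 0.60740804, 0.23004925]), 'tool_rot': array([-0.70157097,  0.70299316, -0.08263233,  0.08228425]), 'contact_force': array([0.32882012, 0.74008865, 0.57058247]), 'ft_torque': array([ 0.01981561, -0.01411321,  0.01120788]), 'gripper_width': 0.997409557428375} -0.0187
scene {'fx': 478.0488475891079, 'fy': 478.0488475891079, 'cx': 329.366838038298, 'cy': 199.63863919736383, 'rvec': array([ 2.10970269,  0.56959578, -0.33124424]), 'tvec': array([-0.49947557,  0.01022473,  1.8029098 ])}
top {'fx': 370.6443525960308, 'fy': 370.6443525960308, 'cx': 321.87290696095164, 'cy': 199.0713247016698, 'rvec': array([ 2.17021555, -2.11189927,  0.14262526]), 'tvec': array([0.06697454, 0.52970297, 1.19270116])}
{'fx': 309.70691628693146, 'fy': 309.70691628693146, 'cx': 322.3812076575094, 'cy': 199.82000119954557, 'mount': array([[ 9.74159985e-06,  9.53677123e-01,  3.00832087e-01,
        -7.66139449e-02],
       [ 1.97714176e-04, -3.00832083e-01,  9.53677104e-01,
        -1.41928366e-01],
       [ 9.99999980e-01,  5.01884275e-05, -1.91486072e-04,
         9.28542844e-04],
       [ 0.00000000e+00,  0.00000000e+00,  0.00000000e+00,
         1.00000000e+00]])}
```

View pics/scene0.png

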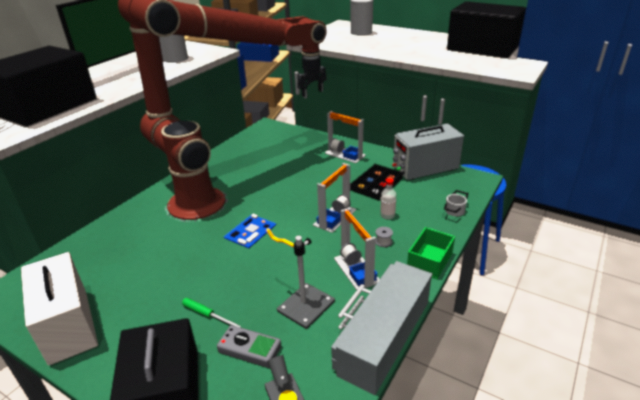

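View pics/top0.png

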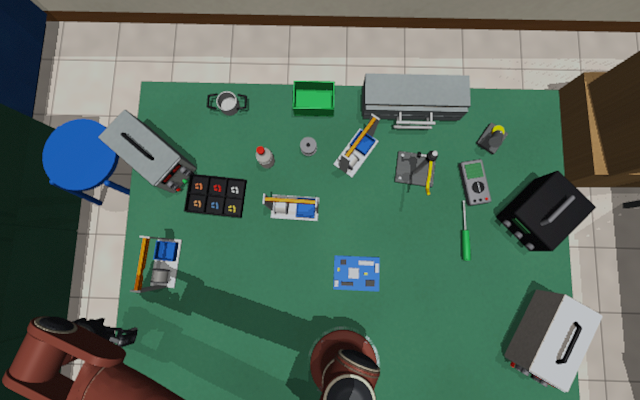

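The top view shows three carriers, at about (158,265), (292,207) and (357,150). The stand is at (415,170), with its yellow hook running down the image at x≈430. Next I'll measure them.

```bash
cat > h.py <<'E'
import numpy as np, cv2
from plant import manip
from scipy.spatial.transform import Rotation as R
def cam(n):
    m=manip.camera_model(n); K=np.array([[m['fx'],0,m['cx']],[0,m['fy'],m['cy']],[0,0,1]])
    return K,R.from_rotvec(m['rvec']).as_matrix(),np.array(m['tvec'])
def ray(n,uv):
    K,Rm,t=cam(n); d=Rm.T@np.linalg.solve(K,np.array([uv[0],uv[1],1.])); return -Rm.T@t,d/np.linalg.norm(d)
def onz(n,uv,z):
    o,d=ray(n,uv); return o+d*(z-o[2])/d[2]
def proj(n,p):
    K,Rm,t=cam(n); q=K@(Rm@np.array(p)+t); return q[:2]/q[2]
def tri(n1,u1,n2,u2):
    o1,d1=ray(n1,u1);o2,d2=ray(n2,u2)
    s=np.linalg.lstsq(np.c_[d1,-d2],o2-o1,rcond=None)[0]
    a=o1+s[0]*d1;b=o2+s[1]*d2; return (a+b)/2,np.linalg.norm(a-b)
E
python3 - <<'E'
from h import *
for n in ["top","scene"]:
    im=cv2.imread(f"pics/{n}0.png"); h=cv2.cvtColor(im,cv2.COLOR_BGR2HSV)
    for name,lo,hi in [("orange",(8,150,120),(20,255,255)),("yellow",(22,150,120),(33,255,255))]:
        m=cv2.inRange(h,lo,hi); c,_=cv2.findContours(m,0,2)
        for k in c:
            if cv2.contourArea(k)>15:
                r=cv2.minAreaRect(k); print(n,name,np.round(r[0]),np.round(r[1]),round(r[2]),cv2.contourArea(k), np.round(onz(n,r[0],.18 if name=="orange" else .21),3))
im=cv2.imread("pics/top0.png")
cv2.imwrite("pics/t1.png",cv2.resize(im[120:220,230:450],None,fx=3.6,fy=3.6,interpolation=cv2.INTER_CUBIC))
im=cv2.imread("pics/scene0.png")
cv2.imwrite("pics/s1.png",cv2.resize(im[150:330,220:420],None,fx=3.3,fy=3.3,interpolation=cv2.INTER_CUBIC))
E
```

```text
top orange [137. 280.] [ 3. 19.] 10 36.5 [0.26  0.601 0.18 ]
top yellow [290. 200.] [49.  3.] 4 82.5 [0.498 0.171 0.21 ]
top yellow [428. 177.] [ 4. 33.] 5 68.0 [ 0.574 -0.225  0.21 ]
top yellow [498. 128.] [12.  7.] 11 40.5 [ 0.725 -0.431  0.21 ]
scene orange [356. 225.] [35.  7.] 49 172.5 [ 0.7   -0.041  0.18 ]
scene orange [334. 174.] [ 4. 29.] 51 93.5 [0.504 0.169 0.18 ]
scene orange [344. 118.] [30.  6.] 14 107.0 [0.311 0.58  0.18 ]
scene orange [271.  81.] [18.  8.] 9 87.5 [-0.213  0.78   0.18 ]
scene yellow [288. 394.] [ 9. 17.] 90 124.5 [ 0.855 -0.599  0.21 ]
scene yellow [279. 239.] [30.  7.] 29 92.0 [ 0.57  -0.231  0.21 ]
```

View pics/t1.png

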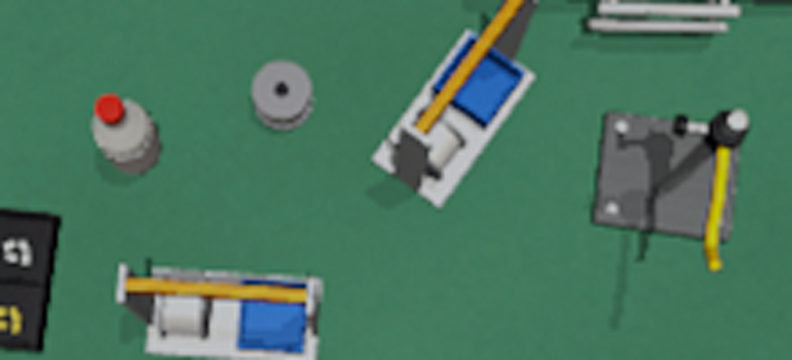

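View pics/s1.png

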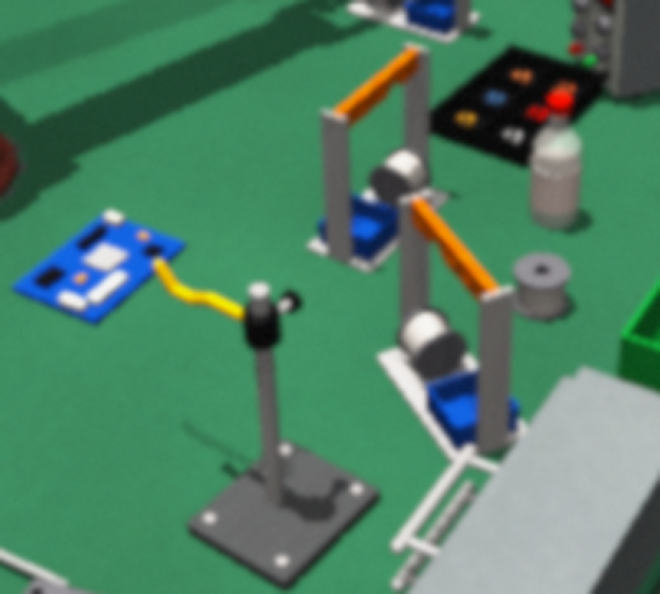

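The carrier I need is the middle one, about 0.53 m from the base. Its reel is on the +y side, so its frame is almost aligned with the world. The hook opens towards the robot. Next I'll check the tool axes and the wrist view.

```bash
python3 - <<'E'
from h import *
s=manip.state(); q=s['tool_rot']; M=R.from_quat([q[1],q[2],q[3],q[0]]).as_matrix(); print(M.round(3))
# hook points in both views (crop-> full): tip and bend
for t,sc in [((230+714/3.6,120+266/3.6),(220+158/3.3,150+264/3.3)),((230+724/3.6,120+150/3.6),(220+243/3.3,150+315/3.3)),((230+737/3.6,120+120/3.6),(220+259/3.3,150+290/3.3))]:
    print(np.round(t),np.round(sc),tri("top",t,"scene",sc))
# bar ends
for t,sc in [((230+126/3.6,120+285/3.6),(220+417/3.3,150+52/3.3)),((230+308/3.6,120+296/3.6),(220+337/3.3,150+115/3.3))]:
    print(tri("top",t,"scene",sc), onz("top",t,.18))
# base corners top
for t in [(146,352),(316,358),(320,280)]: print(onz("top",(230+t[0]/3.6,120+t[1]/3.6),.004))
# foot plate corners
for t in [(607,112),(743,130),(728,240),(593,222)]: print(onz("top",(230+t[0]/3.6,120+t[1]/3.6),.014))
E
```

```text
[[ 0.973 -0.001  0.232]
 [-0.232 -0.002  0.973]
 [-0.    -1.    -0.002]]
[428. 194.] [268. 230.] (array([ 0.52508395, -0.22175979,  0.21719084]), np.float64(0.0012521774816600245))
[431. 162.] [294. 245.] (array([ 0.61947565, -0.233924  ,  0.21034799]), np.float64(0.002006112387965807))
[435. 153.] [298. 238.] (array([ 0.63624861, -0.23458428,  0.24255968]), np.float64(9.381338945323592e-06))
(array([0.50472428, 0.24884945, 0.17283562]), np.float64(0.0031298618332953596)) [0.50243688 0.24667912 0.18      ]
(array([0.49878595, 0.09855641, 0.17609263]), np.float64(0.0022884393162524745)) [0.49733157 0.0977458  0.18      ]
[0.46391168 0.25427502 0.004     ]
[0.46258148 0.09376914 0.004     ]
[0.53690868 0.09216196 0.004     ]
[ 0.70530502 -0.17810815  0.014     ]
[ 0.69087549 -0.30763581  0.014     ]
[ 0.58376892 -0.29177743  0.014     ]
[ 0.59773577 -0.16469483  0.014     ]
```

```bash
python3 -m jog '{"offset":[[0,0,0.7],[0,0,0.7],[0.6,-0.8,0.5],[0.6,-0.8,0.5],[0.6,-0.8,0],[0.6,-0.8,0],[0.6,-0.8,0],[0.6,-0.8,0],[0.6,-0.8,0],[0.6,-0.8,0],[0.6,-0.8,0],[0.6,-0.8,0]],"angular":[[0,0,-1],[0,0,-1],[0,0,-1],[0,0,-1],[0,0,-1],[0,0,-1],[0,0,-1],[0,0,-1],[0,0,-1],[0,0,-1],[0,0,-1],[0,0,-1]],"jaw":[85,85,85,85,85,85,85,85,85,85,85,85]}'
```

```text
time: 1.3
tool_pos: [0.4391, 0.2145, 0.3457]
tool_rot: [0.519, -0.519, 0.481, -0.481]
contact_force: [1.2, 0.6, 0.3]
gripper_width: 0.995
```

```bash
python3 -m jog '{"offset":[[0.6,-0.6,0],[0.6,-0.6,0],[0,0,0],[0,0,0]],"angular":[[0,0,-0.5],[0,0,-0.5],[0,0,0],[0,0,0]],"jaw":[85,85,85,85]}'
python3 - <<'E'
from h import *
s=manip.state(); q=s['tool_rot']; M=R.from_quat([q[1],q[2],q[3],q[0]]).as_matrix(); print(s['tool_pos'],M.round(3),s['contact_force'])
np.savez("w1.npz",p=s['tool_pos'],M=M); cv2.imwrite("pics/w1.png",manip.grab_frame("wrist"))
cv2.imwrite("pics/top1.png",manip.grab_frame("top"))
E
```

```text
time: 1.7
tool_pos: [0.4985, 0.1558, 0.3452]
tool_rot: [0.493, -0.494, 0.507, -0.506]
contact_force: [-0.6, -0.8, 0.7]
gripper_width: 0.997
[0.49854207 0.15577644 0.34520909] [[-0.026 -0.002  1.   ]
 [-1.     0.    -0.026]
 [-0.    -1.    -0.002]] [-0.58338077 -0.76115665  0.74025361]
```

View pics/w1.png

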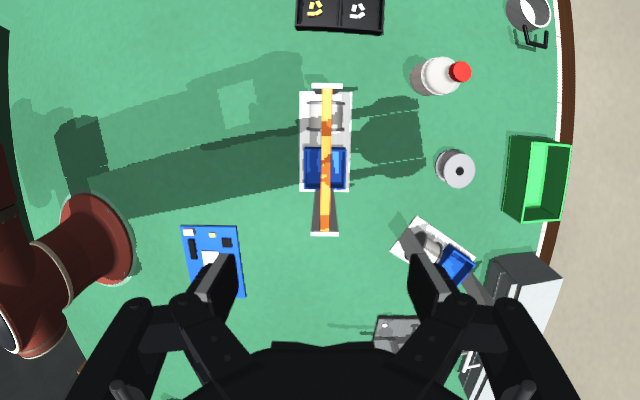

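The wrist view shows the carrier centred between the fingers. Its bar runs from the reel end at (327,87) to the bin end at (324,233). I'll measure its centreline.

```bash
cat >> h.py <<'E'
def wray(uv,p,M):
    m=manip.camera_model("wrist"); T=np.array(m['mount'])
    a=np.array([(uv[0]-m['cx'])/m['fx'],(uv[1]-m['cy'])/m['fy']]); th=np.linalg.norm(a)
    d=np.array([*(a/th*np.sin(th)),np.cos(th)]) if th>1e-9 else np.array([0,0,1.])
    return p+M@T[:3,3], M@T[:3,:3]@d
def wonz(uv,z,p,M):
    o,d=wray(uv,p,M); return o+d*(z-o[2])/d[2]
E
python3 - <<'E'
from h import *
w=np.load("w1.npz");p,M=w['p'],w['M']
im=cv2.imread("pics/w1.png"); h=cv2.cvtColor(im,cv2.COLOR_BGR2HSV)
m=cv2.inRange(h,(5,110,110),(32,255,255)); m[:80]=0;m[240:]=0;m[:,:290]=0;m[:,:]*=1;m[:,360:]=0
ys,xs=np.nonzero(m); print(ys.min(),ys.max())
c=[(xs[ys==y].mean(),y) for y in range(ys.min()+2,ys.max()-1)]
P=np.array([wonz(u,.18,p,M)[:2] for u in c]); f=np.polyfit(P[:,1],P[:,0],1); print("x=a*y+b",f,"resid",np.std(P[:,0]-np.polyval(f,P[:,1])), "yaw deg",-np.degrees(np.arctan(f[0])))
x0=int(xs[ys==ys.min()].mean())
print("ends y", wonz((327,ys.min()),.18,p,M), wonz((324.5,ys.max()+1),.18,p,M))
# uprights outer edges at top
cv2.imwrite("pics/w1c.png",cv2.resize(im[75:245,250:400],None,fx=3.5,fy=3.5,interpolation=cv2.INTER_CUBIC))
E
```

```text
89 230
x=a*y+b [0.04714524 0.49425117] resid 0.0005747177012058359 yaw deg -2.6992248051129355
ends y [0.50563556 0.249413   0.18      ] [0.49958823 0.10130274 0.18      ]
```

View pics/w1c.png

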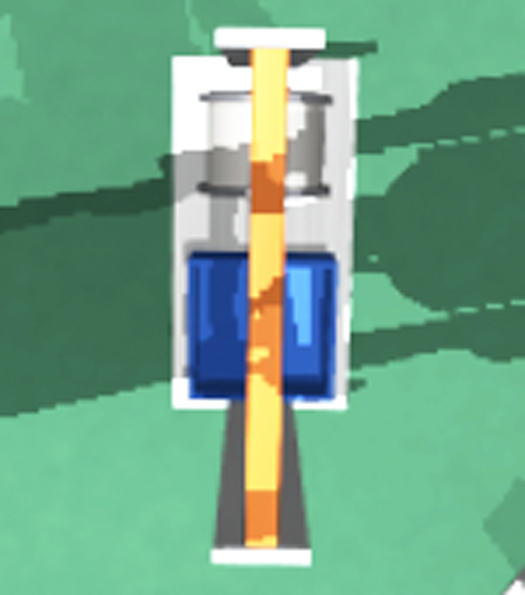

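```bash
python3 -m jog '{"offset":[[0.04,0.06,0],[0,0,-0.6],[0,0,-0.6],[0,0,-0.6],[0,0,-0.6],[0,0,-0.5],[0,0,-0.5],[0,0,-0.3],[0,0,-0.2],[0,0,0],[0,0,0]],"angular":[[0,0,-0.2],[0,0,0],[0,0,0],[0,0,0],[0,0,0],[0,0,0],[0,0,0],[0,0,0],[0,0,0],[0,0,0],[0,0,0]],"jaw":[85,85,85,85,85,85,85,85,85,85,85]}'
python3 - <<'E'
from h import *
s=manip.state(); q=s['tool_rot']; M=R.from_quat([q[1],q[2],q[3],q[0]]).as_matrix(); print(s['tool_pos'],M.round(3),s['contact_force'])
np.savez("w2.npz",p=s['tool_pos'],M=M); cv2.imwrite("pics/w2.png",manip.grab_frame("wrist"))
E
```

```text
time: 2.9
tool_pos: [0.5011, 0.1598, 0.1521]
tool_rot: [-0.489, 0.488, -0.511, 0.511]
contact_force: [-0.8, 0.2, 1.2]
gripper_width: 0.998
[0.50105533 0.15977958 0.15213474] [[-0.045  0.002  0.999]
 [-0.999  0.    -0.045]
 [-0.    -1.     0.002]] [-0.80303165  0.23728838  1.17288621]
```

View pics/w2.png

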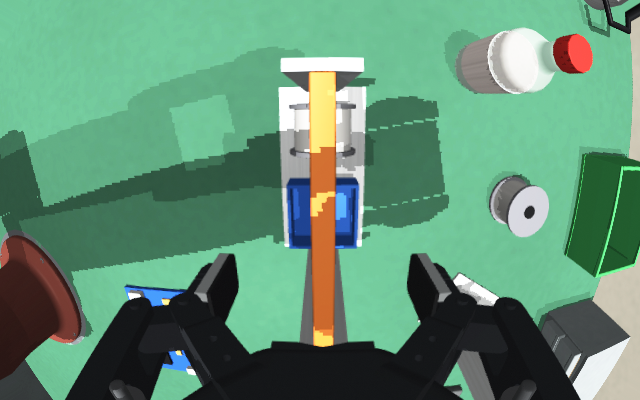

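The bar is centred between the fingers: it sits at x≈322, and the fingers' midpoint is about 323. I'll check the bar's +y end, then close the gripper.

```bash
python3 - <<'E'
from h import *
w=np.load("w2.npz");p,M=w['p'],w['M']
print(wonz((322,72),.18,p,M),wonz((322,58),.18,p,M),wonz((322,150),.18,p,M),wonz((322.5,346),.18,p,M))
E
python3 -m jog '{"offset":[[0,0,-0.06],[0,0,0],[0,0,0],[0,0,0],[0,0,0],[0,0,0],[0,0,0],[0,0,0],[0,0,0],[0,0,0]],"angular":[[0,0,0],[0,0,0],[0,0,0],[0,0,0],[0,0,0],[0,0,0],[0,0,0],[0,0,0],[0,0,0],[0,0,0]],"jaw":[60,30,0,0,0,0,0,0,0,0]}'
```

```text
[0.50547011 0.24974604 0.18      ] [0.50570635 0.25498663 0.18      ] [0.50416533 0.22087847 0.18      ] [0.50005766 0.12526275 0.18      ]
time: 3.95
tool_pos: [0.5008, 0.1593, 0.1483]
tool_rot: [-0.489, 0.488, -0.511, 0.511]
contact_force: [1.5, -2.1, 1.0]
gripper_width: 0.102
```

```bash
python3 -m jog '{"offset":[[0,0,0.05],[0,0,0.1],[0,0,0.2],[0,0,0.3],[0,0,0.4],[0,0,0.4],[0,0,0.4],[0,0,0.3],[0,0,0.2],[0,0,0],[0,0,0],[0,0,0]],"angular":[[0,0,0],[0,0,0],[0,0,0],[0,0,0],[0,0,0],[0,0,0],[0,0,0],[0,0,0],[0,0,0],[0,0,0],[0,0,0],[0,0,0]],"jaw":[0,0,0,0,0,0,0,0,0,0,0,0]}'
python3 - <<'E'
from h import *
s=manip.state(); print(s['contact_force'],s['ft_torque'],s['gripper_width'])
cv2.imwrite("pics/w3.png",manip.grab_frame("wrist")); im=manip.grab_frame("scene"); cv2.imwrite("pics/s3.png",cv2.resize(im[100:330,220:420],None,fx=2.6,fy=2.6,interpolation=cv2.INTER_CUBIC))
E
```

```text
time: 5.15
tool_pos: [0.4997, 0.1593, 0.2639]
tool_rot: [0.488, -0.489, 0.512, -0.511]
contact_force: [0.4, 0.1, -7.1]
gripper_width: 0.104
[ 0.37920109  0.10886999 -7.05300249] [-0.27590653  0.01094175 -0.00118736] 0.1044868693363827
```

View pics/w3.png

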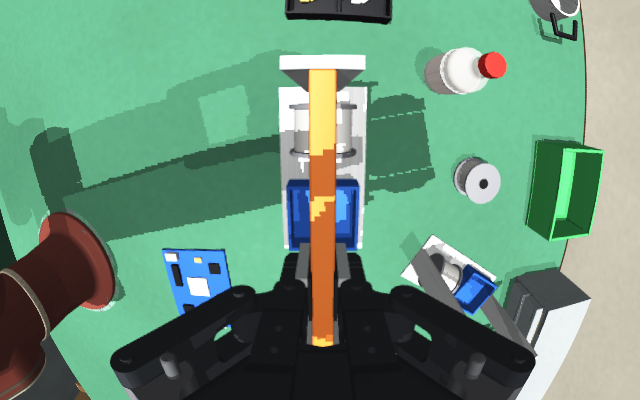

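View pics/s3.png

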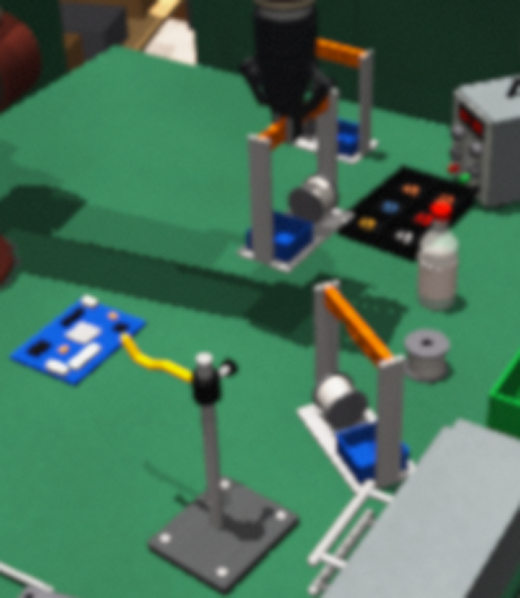

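The lift is clean: about 7.3 N, the moment matches the expected arm of about 38 mm, and there is no visible slip. I'll carry it to a spot in front of the hook.

```bash
python3 -m jog '{"offset":[[0,-0.1,0],[0,-0.25,0],[0,-0.4,0],[-0.1,-0.5,0],[-0.1,-0.5,0],[-0.1,-0.5,0],[-0.1,-0.5,0],[-0.1,-0.5,0],[-0.1,-0.5,0],[-0.1,-0.5,0],[-0.08,-0.5,0],[0,-0.5,0]],"angular":[[0,0,0],[0,0,0],[0,0,-0.1],[0,0,-0.1],[0,0,-0.1],[0,0,-0.1],[0,0,-0.1],[0,0,-0.1],[0,0,-0.1],[0,0,-0.12],[0,0,0],[0,0,0]],"jaw":[0,0,0,0,0,0,0,0,0,0,0,0]}'
python3 -m jog '{"offset":[[0,-0.5,0],[0,-0.5,0],[0,-0.5,0],[0,-0.5,0],[0,-0.5,0],[0,-0.4,0],[0,-0.3,0],[0,-0.2,0],[0,-0.1,0],[0,0,0],[0,0,0],[0,0,0]],"angular":[[0,0,0],[0,0,0],[0,0,0],[0,0,0],[0,0,0],[0,0,0],[0,0,0],[0,0,0],[0,0,0],[0,0,0],[0,0,0],[0,0,0]],"jaw":[0,0,0,0,0,0,0,0,0,0,0,0]}'
cat > look.py <<'E'
from h import *
import sys
n=sys.argv[1]
s=manip.state(); q=s['tool_rot']; M=R.from_quat([q[1],q[2],q[3],q[0]]).as_matrix(); print(s['time'],s['tool_pos'].round(4),M.round(4).tolist(),s['contact_force'].round(2),s['ft_torque'].round(3))
np.savez(f"{n}.npz",p=s['tool_pos'],M=M); cv2.imwrite(f"pics/w_{n}.png",manip.grab_frame("wrist"))
im=manip.grab_frame("scene"); cv2.imwrite(f"pics/sfull_{n}.png",im); cv2.imwrite(f"pics/s_{n}.png",cv2.resize(im[150:340,180:400],None,fx=3,fy=3,interpolation=cv2.INTER_CUBIC))
E
python3 look.py a
```

```text
time: 6.45
tool_pos: [0.4606, -0.1049, 0.2657]
tool_rot: [-0.466, 0.466, -0.532, 0.532]
contact_force: [0.5, -0.4, -7.1]
gripper_width: 0.11
time: 7.65
tool_pos: [0.4616, -0.2774, 0.2655]
tool_rot: [0.467, -0.466, 0.532, -0.531]
contact_force: [-0.2, -0.6, -7.4]
gripper_width: 0.104
7.65 [ 0.4616 -0.2774  0.2655] [[-0.1298, 0.0001, 0.9915], [-0.9915, 0.0003, -0.1298], [-0.0003, -1.0, 0.0]] [-0.17 -0.58 -7.42] [-0.324  0.037 -0.05 ]
```

View pics/w_a.png

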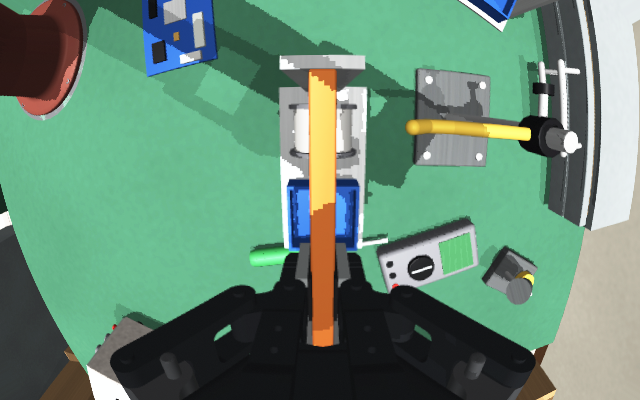

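View pics/s_a.png

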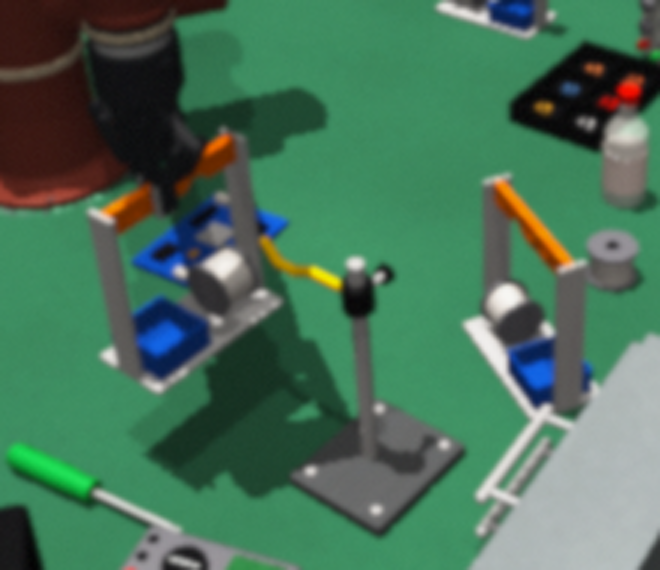

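The wrist view shows the hook tip at (408,127), the collar at (535,133), the post top at (570,142) and the foot corners near (415,68), (491,75), (487,166) and (415,165). From these I'll work out the stand pose and the carrier tilt.

```bash
python3 - <<'E'
from h import *
w=np.load("a.npz");p,M=w['p'],w['M']
im=cv2.imread("pics/w_a.png"); h=cv2.cvtColor(im,cv2.COLOR_BGR2HSV)
m=cv2.inRange(h,(20,110,90),(33,255,255)); m[:110]=0;m[150:]=0;m[:,:395]=0;m[:,560:]=0
ys,xs=np.nonzero(m); print("yellow cols",xs.min(),xs.max())
for x in (412,425,440,455,470,485,500,515,525):
    yy=ys[xs==x]; print(x,yy.min(),yy.max(),end=' ')
    for z in (.195,.205,.215): print(wonz((x,yy.mean()),z,p,M)[:2].round(4),end=' ')
    print()
print("tip",[wonz((xs.min(),127.5),z,p,M)[:2].round(4) for z in (.21,.22)])
print("post",wonz((570,142),.245,p,M))
c=np.array([wonz(u,.014,p,M)[:2] for u in [(416,68),(491,75),(487,166),(416,165)]]); print(c.round(4))
ctr=c.mean(0); v=(c[1]+c[2]-c[0]-c[3]); a=np.arctan2(v[1],v[0]); print("foot centre",ctr,"yaw",np.degrees(a),"origin",ctr-.095*np.array([np.cos(a),np.sin(a)]))
cv2.imwrite("pics/w_ac.png",cv2.resize(im[50:190,390:600],None,fx=3.7,fy=3.7,interpolation=cv2.INTER_CUBIC))
# bar end in the carried state: same pixel rel
print("bar end", wonz((322,70),p[2]+.180-.1483,p,M), "upright outer",wonz((322,56),p[2]+.180-.1483,p,M))
E
```

```text
yellow cols 405 530
412 120 134 [ 0.5326 -0.2218] [ 0.5297 -0.2208] [ 0.5269 -0.2198] 
425 119 133 [ 0.5423 -0.2219] [ 0.539  -0.2209] [ 0.5357 -0.2199] 
440 120 133 [ 0.5539 -0.2232] [ 0.55   -0.2221] [ 0.5462 -0.221 ] 
455 121 133 [ 0.5658 -0.2243] [ 0.5614 -0.2232] [ 0.557  -0.2221] 
470 122 135 [ 0.5783 -0.2262] [ 0.5733 -0.225 ] [ 0.5683 -0.2238] 
485 123 136 [ 0.5914 -0.2277] [ 0.5858 -0.2264] [ 0.5802 -0.2252] 
500 125 138 [ 0.6052 -0.23  ] [ 0.599  -0.2286] [ 0.5927 -0.2272] 
515 126 139 [ 0.62   -0.2315] [ 0.613 -0.23 ] [ 0.6061 -0.2286] 
525 127 140 [ 0.6304 -0.2328] [ 0.6229 -0.2312] [ 0.6155 -0.2297] 
tip [array([ 0.5235, -0.2202]), array([ 0.5209, -0.2192])]
post [ 0.63473042 -0.23236692  0.245     ]
[[ 0.5976 -0.1636]
 [ 0.709  -0.1751]
 [ 0.6952 -0.3037]
 [ 0.5858 -0.2913]]
foot centre [ 0.64691226 -0.23343786] yaw -6.149204651906458 origin [ 0.55245886 -0.22326166]
bar end [ 0.47366357 -0.18774514  0.29724082] upright outer [ 0.47432277 -0.18271027  0.29724082]
```

View pics/w_ac.png

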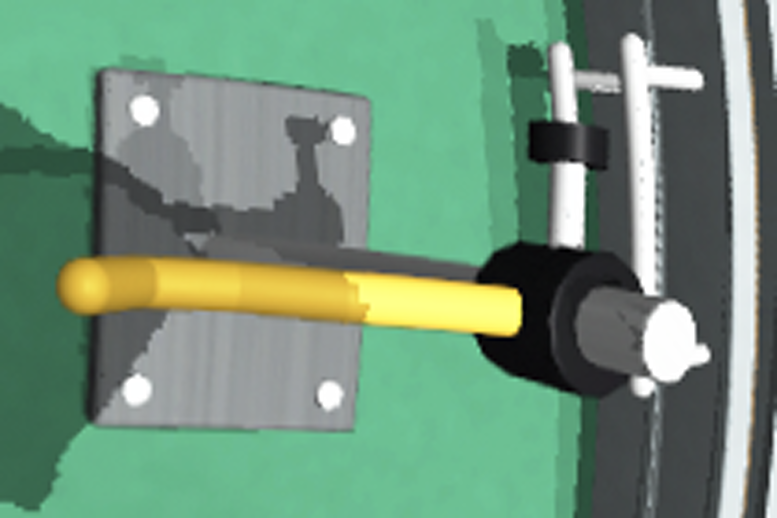

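```bash
python3 -m jog '{"offset":[[0,0.1,-0.17],[0,0.1,-0.17],[0,0.09,-0.17],[0,0,0],[0.1,0,0],[0.2,0,0],[0.2,0,0],[0.2,0,0],[0.2,0,0],[0.1,0,0],[0,0,0],[0,0,0]],"angular":[[0,0,0.05],[0,0,0.05],[0,0,0.05],[0,0,0],[0,0,0],[0,0,0],[0,0,0],[0,0,0],[0,0,0],[0,0,0],[0,0,0],[0,0,0]],"jaw":[0,0,0,0,0,0,0,0,0,0,0,0]}'
python3 look.py b
```

```text
time: 8.95
tool_pos: [0.5113, -0.2635, 0.2398]
tool_rot: [0.47, -0.471, 0.528, -0.528]
contact_force: [-0.6, -0.7, -7.0]
gripper_width: 0.105
8.95 [ 0.5113 -0.2635  0.2398] [[-0.1151, -0.0008, 0.9934], [-0.9934, 0.0002, -0.1151], [-0.0001, -1.0, -0.0009]] [-0.61 -0.67 -7.01] [-0.26   0.038 -0.02 ]
```

View pics/w_b.png

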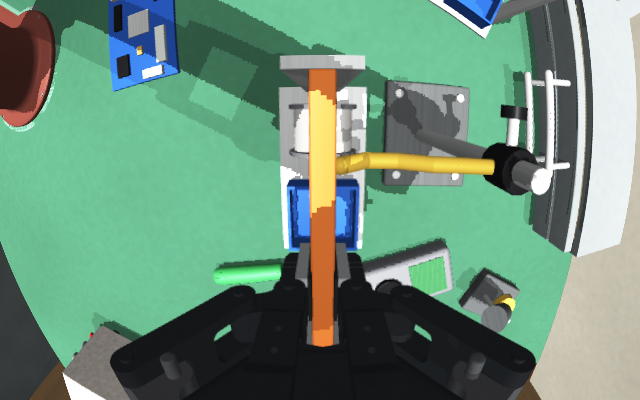

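View pics/s_b.png

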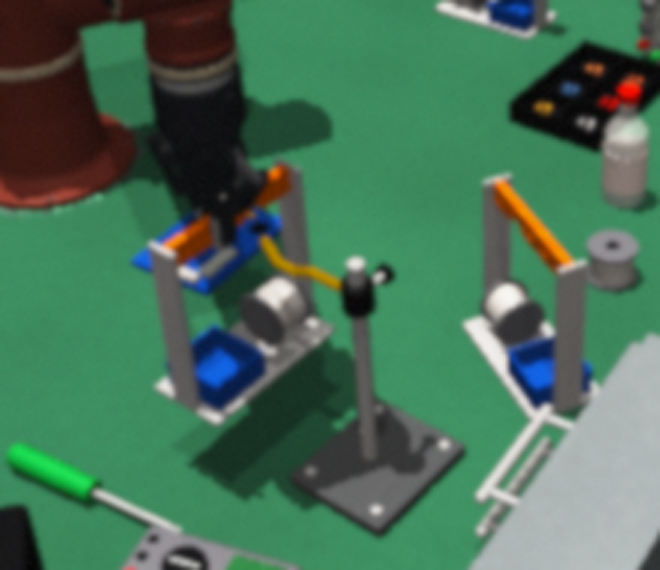

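```bash
python3 - <<'E'
from h import *
w=np.load("b.npz");p,M=w['p'],w['M']
im=cv2.imread("pics/w_b.png"); h=cv2.cvtColor(im,cv2.COLOR_BGR2HSV)
m=cv2.inRange(h,(18,110,60),(33,255,255)); m[:145]=0;m[185:]=0;m[:,:340]=0;m[:,510:]=0
ys,xs=np.nonzero(m)
a=np.radians(-6.6);O=np.array([.5515,-.2228]);ex=np.array([np.cos(a),np.sin(a)]);ey=np.array([-ex[1],ex[0]])
for x in range(342,500,12):
    yy=ys[xs==x]; 
    if len(yy)==0: continue
    print(x,yy.min(),yy.max(),end=' ')
    for z in (.2,.21):
        q=wonz((x,yy.mean()),z,p,M)[:2]-O; print(np.round([q@ex*1e3,q@ey*1e3],1),end=' ')
    print()
n=p-M[:,0]*.0405; print("notch stand", (n[:2]-O)@ex,(n[:2]-O)@ey)
cv2.imwrite("pics/w_bc.png",cv2.resize(im[120:220,300:520],None,fx=3.6,fy=3.6,interpolation=cv2.INTER_CUBIC))
E
```

```text
342 156 173 [-23.1  -2.5] [-23.7  -0.5] 
354 154 170 [-15.9  -0.9] [-16.9   0.9] 
366 152 168 [-8.7  0.4] [-10.1   2.2] 
378 152 168 [-1.4  0.5] [-3.2  2.3] 
390 153 168 [6.1 0.3] [3.8 2.1] 
402 153 169 [13.6  0.1] [11.   1.9] 
414 154 170 [21.3 -0.3] [18.3  1.5] 
426 156 171 [29.3 -1. ] [25.8  0.8] 
438 157 172 [37.4 -1.5] [33.5  0.4] 
450 157 172 [45.8 -1.2] [41.4  0.7] 
462 157 173 [54.4 -1.3] [49.5  0.6] 
474 158 173 [63.4 -1.3] [58.   0.6] 
486 159 174 [72.8 -1.6] [66.9  0.3] 
notch stand -0.035210293919075486 -0.004590777189464855
```

View pics/w_bc.png

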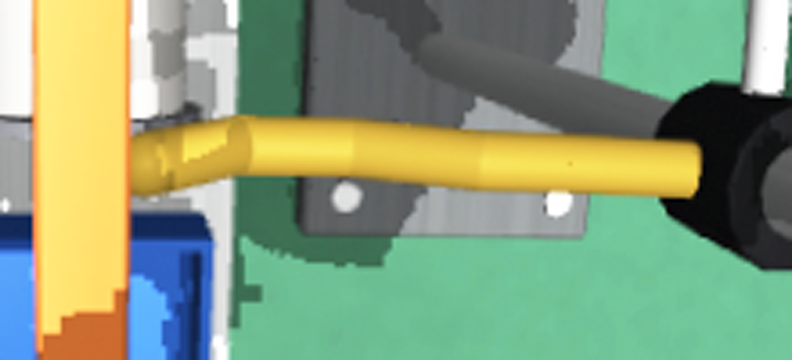

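The seat runs about −9 to +10 mm in my stand estimate, so it is centred. Its height from perspective is about 0.203 m. I'll move over the seat and lower part of the way.

```bash
python3 -m jog '{"offset":[[0.1,0,0],[0.2,0.02,0],[0.2,0,0],[0.15,0,0],[0.06,0,0],[0,0,0],[0,0,-0.1],[0,0,-0.15],[0,0,-0.15],[0,0,-0.1],[0,0,0],[0,0,0]],"angular":[[0,0,0],[0,0,0],[0,0,0],[0,0,0],[0,0,0],[0,0,0],[0,0,0],[0,0,0],[0,0,0],[0,0,0],[0,0,0],[0,0,0]],"jaw":[0,0,0,0,0,0,0,0,0,0,0,0]}'
python3 look.py c
```

```text
time: 10.25
tool_pos: [0.5468, -0.2626, 0.2148]
tool_rot: [0.47, -0.47, 0.528, -0.528]
contact_force: [-0.6, -0.2, -6.6]
gripper_width: 0.106
10.25 [ 0.5468 -0.2626  0.2148] [[-0.1153, -0.0003, 0.9933], [-0.9933, 0.0002, -0.1153], [-0.0002, -1.0, -0.0004]] [-0.56 -0.22 -6.63] [-0.249  0.031  0.065]
```

View pics/w_c.png

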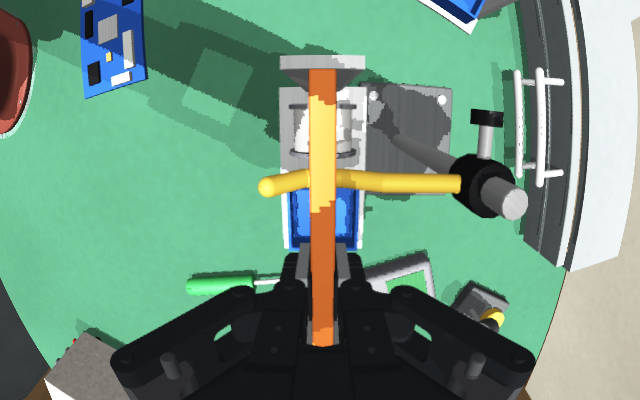

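View pics/s_c.png

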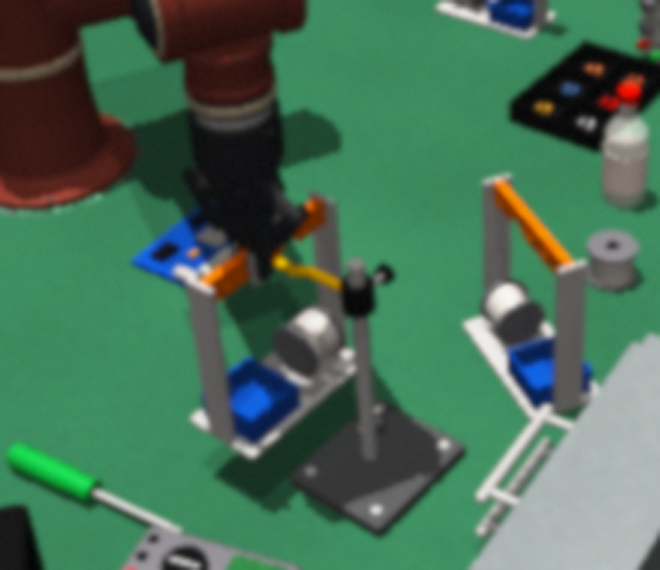

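```bash
python3 - <<'E'
from h import *
w=np.load("c.npz");p,M=w['p'],w['M']
im=cv2.imread("pics/w_c.png"); h=cv2.cvtColor(im,cv2.COLOR_BGR2HSV)
m=cv2.inRange(h,(18,110,60),(33,255,255)); m[:160]=0;m[200:]=0;m[:,:255]=0;m[:,465:]=0; m[:,310:337]=0
ys,xs=np.nonzero(m)
a=np.radians(-6.6);O=np.array([.5515,-.2228]);ex=np.array([np.cos(a),np.sin(a)]);ey=np.array([-ex[1],ex[0]])
n=p-M[:,0]*.0405; print("notch stand", (n[:2]-O)@ex,(n[:2]-O)@ey)
for x in list(range(260,310,8))+list(range(338,460,12)):
    yy=ys[xs==x]; 
    if len(yy)==0: continue
    print(x,yy.min(),yy.max(),end=' ')
    for z in (.198,.207,.214):
        q=wonz((x,yy.mean()),z,p,M)[:2]-O; print(np.round([q@ex*1e3,q@ey*1e3],1),end=' ')
    print()
cv2.imwrite("pics/w_cc.png",cv2.resize(im[120:220,250:470],None,fx=3.6,fy=3.6,interpolation=cv2.INTER_CUBIC))
E
```

```text
notch stand -7.370823828576848e-05 0.0004632051833681589
260 181 193 [-33.2  -5. ] [-31.3  -2.6] [-29.8  -0.7] 
268 176 197 [-28.8  -4.7] [-27.1  -2.2] [-25.8  -0.4] 
276 175 195 [-24.4  -4. ] [-23.   -1.6] [-21.9   0.2] 
284 174 192 [-20.   -2.9] [-18.9  -0.6] [-17.9   1.2] 
292 171 190 [-15.7  -1.5] [-14.8   0.7] [-14.1   2.4] 
300 169 188 [-11.4  -0.5] [-10.7   1.7] [-10.2   3.4] 
308 169 187 [-7.2 -0.2] [-6.8  1.9] [-6.4  3.6] 
338 169 186 [8.6 0.1] [8.2 2.2] [7.8 3.9] 
350 170 187 [15.  -0.5] [14.2  1.7] [13.5  3.4] 
362 171 189 [21.4 -1.3] [20.2  1. ] [19.3  2.7] 
374 172 191 [27.9 -2. ] [26.3  0.2] [25.1  2. ] 
386 173 192 [34.5 -2.5] [32.6 -0.3] [31.1  1.5] 
398 173 192 [41.2 -2.5] [38.8 -0.2] [37.1  1.6] 
410 173 192 [47.9 -2.4] [45.3 -0.1] [43.2  1.6] 
422 173 192 [54.9 -2.3] [51.8 -0.1] [49.4  1.7] 
434 174 192 [62.1 -2.5] [58.6 -0.3] [55.8  1.5] 
446 174 192 [69.4 -2.4] [65.5 -0.2] [62.4  1.6] 
458 174 193 [77.  -2.6] [72.7 -0.3] [69.3  1.5]
```

View pics/w_cc.png

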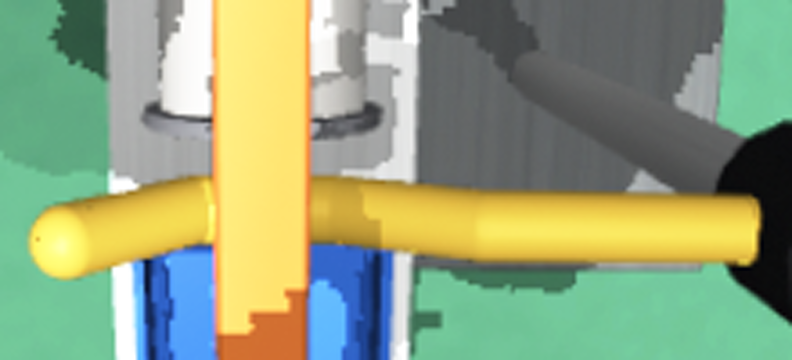

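I'll shift +2.5 mm along the hook to match the visible bends, then lower to just above the expected contact height.

```bash
python3 -m jog '{"offset":[[0.05,0,0],[0,0,-0.06],[0,0,-0.1],[0,0,-0.1],[0,0,-0.06],[0,0,-0.04],[0,0,0],[0,0,0]],"angular":[[0,0,0],[0,0,0],[0,0,0],[0,0,0],[0,0,0],[0,0,0],[0,0,0],[0,0,0]],"jaw":[0,0,0,0,0,0,0,0]}'
```

```text
time: 11.15
tool_pos: [0.5495, -0.2626, 0.1971]
tool_rot: [-0.47, 0.47, -0.528, 0.528]
contact_force: [0.4, -0.9, -6.5]
gripper_width: 0.107
```

```bash
python3 -m jog '{"offset":[[0,0,-0.01],[0,0,-0.01],[0,0,0]],"angular":[[0,0,0],[0,0,0],[0,0,0]],"jaw":[0,0,0]}'
```

```text
time: 11.45
tool_pos: [0.5495, -0.2626, 0.1961]
tool_rot: [-0.47, 0.47, -0.528, 0.528]
contact_force: [-0.2, -0.4, -6.7]
gripper_width: 0.106
```

```bash
python3 -m jog '{"offset":[[0,0,-0.01],[0,0,-0.01],[0,0,0]],"angular":[[0,0,0],[0,0,0],[0,0,0]],"jaw":[0,0,0]}'
```

```text
time: 11.75
tool_pos: [0.5494, -0.2625, 0.1949]
tool_rot: [0.47, -0.47, 0.528, -0.528]
contact_force: [0.2, -0.0, -7.2]
gripper_width: 0.109
```

```bash
python3 -m jog '{"offset":[[0,0,-0.01],[0,0,-0.01],[0,0,0]],"angular":[[0,0,0],[0,0,0],[0,0,0]],"jaw":[0,0,0]}'
```

```text
time: 12.05
tool_pos: [0.5494, -0.2625, 0.1939]
tool_rot: [0.47, -0.47, 0.528, -0.528]
contact_force: [-0.1, -0.3, -6.4]
gripper_width: 0.104
```

```bash
python3 -m jog '{"offset":[[0,0,-0.01],[0,0,-0.01],[0,0,0]],"angular":[[0,0,0],[0,0,0],[0,0,0]],"jaw":[0,0,0]}'
```

```text
time: 12.35
tool_pos: [0.5494, -0.2625, 0.1929]
tool_rot: [0.47, -0.47, 0.528, -0.528]
contact_force: [0.1, 0.4, -6.1]
gripper_width: 0.109
```

```bash
python3 -m jog '{"offset":[[0,0,-0.01],[0,0,0]],"angular":[[0,0,0],[0,0,0]],"jaw":[0,0]}'; python3 -c "
from plant import manip
s=manip.state();print(s['contact_force'],s['ft_torque'])"
```

```text
time: 12.55
tool_pos: [0.5494, -0.2625, 0.1924]
tool_rot: [0.47, -0.47, 0.528, -0.528]
contact_force: [0.5, -0.0, -6.7]
gripper_width: 0.108
[ 0.48155735 -0.04940701 -6.74139268] [-0.28290949  0.08282884 -0.00556302]
```

```bash
python3 -m jog '{"offset":[[0,0,-0.01],[0,0,-0.01],[0,0,0]],"angular":[[0,0,0],[0,0,0],[0,0,0]],"jaw":[0,0,0]}'
```

```text
time: 12.85
tool_pos: [0.5494, -0.2625, 0.1914]
tool_rot: [0.47, -0.47, 0.528, -0.528]
contact_force: [0.0, -0.6, -6.9]
gripper_width: 0.105
```

```bash
python3 -m jog '{"offset":[[0,0,-0.01],[0,0,0]],"angular":[[0,0,0],[0,0,0]],"jaw":[0,0]}'
```

```text
time: 13.05
tool_pos: [0.5494, -0.2625, 0.1909]
tool_rot: [0.47, -0.47, 0.528, -0.528]
contact_force: [-0.2, -0.2, -6.7]
gripper_width: 0.107
```

```bash
python3 -m jog '{"offset":[[0,0,-0.01],[0,0,0]],"angular":[[0,0,0],[0,0,0]],"jaw":[0,0]}'
```

```text
time: 13.25
tool_pos: [0.5494, -0.2625, 0.1904]
tool_rot: [0.47, -0.47, 0.528, -0.528]
contact_force: [0.9, 0.5, -6.6]
gripper_width: 0.106
```

```bash
python3 -m jog '{"offset":[[0,0,-0.01],[0,0,0]],"angular":[[0,0,0],[0,0,0]],"jaw":[0,0]}'
```

```text
time: 13.45
tool_pos: [0.5495, -0.2626, 0.1902]
tool_rot: [-0.47, 0.47, -0.528, 0.528]
contact_force: [-0.2, 0.0, -5.8]
gripper_width: 0.108
```

```bash
python3 -m jog '{"offset":[[0,0,-0.01],[0,0,0]],"angular":[[0,0,0],[0,0,0]],"jaw":[0,0]}'
```

```text
time: 13.65
tool_pos: [0.5496, -0.2626, 0.1901]
tool_rot: [-0.47, 0.47, -0.528, 0.528]
contact_force: [-1.0, 0.8, -4.3]
gripper_width: 0.108
```

```bash
python3 -m jog '{"offset":[[0,0,-0.01],[0,0,0]],"angular":[[0,0,0],[0,0,0]],"jaw":[0,0]}'
```

```text
time: 13.85
tool_pos: [0.5496, -0.2627, 0.1899]
tool_rot: [-0.47, 0.47, -0.528, 0.528]
contact_force: [-1.4, 1.4, -1.5]
gripper_width: 0.106
```

```bash
python3 -m jog '{"offset":[[0,0,-0.01],[0,0,0]],"angular":[[0,0,0],[0,0,0]],"jaw":[0,0]}'
```

```text
time: 14.05
tool_pos: [0.5497, -0.2627, 0.1897]
tool_rot: [-0.47, 0.47, -0.528, 0.528]
contact_force: [-3.5, 1.2, 3.1]
gripper_width: 0.101
```

Contact: the hook carries roughly 10 N. There is a side force in −x, so I'll look before going on.

```bash
python3 look.py d; python3 - <<'E'
import cv2
im=cv2.imread("pics/w_d.png"); cv2.imwrite("pics/w_dc.png",cv2.resize(im[120:230,230:450],None,fx=3.6,fy=3.6,interpolation=cv2.INTER_CUBIC))
E
```

```text
14.05 [ 0.5497 -0.2627  0.1897] [[-0.1151, 0.0008, 0.9934], [-0.9934, -0.0003, -0.1151], [0.0002, -1.0, 0.0008]] [-3.52  1.2   3.1 ] [0.28  0.513 0.143]
```

View pics/w_dc.png

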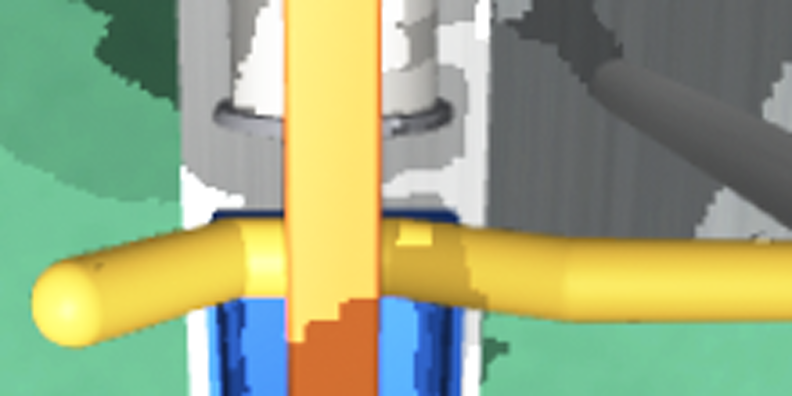

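View pics/s_d.png

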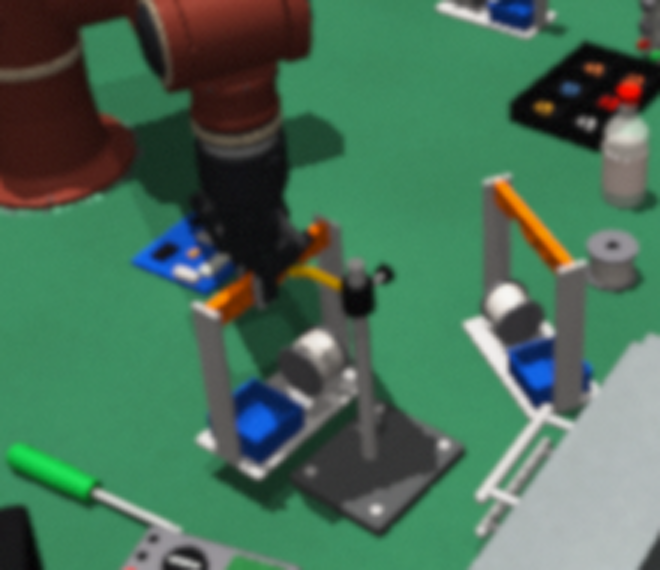

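The bar sits about 3 mm to the −x side of the dip's middle, on the level part, and the rod runs through the notch. I'll ease off a little so the hook carries about the weight and the gripper carries nothing.

```bash
python3 -m jog '{"offset":[[0,0,0.004],[0,0,0],[0,0,0]],"angular":[[0,0,0],[0,0,0],[0,0,0]],"jaw":[0,0,0]}'; python3 - <<'E'
from h import *
s=manip.state();print(s['contact_force'],s['ft_torque'],s['tool_pos'])
w=np.load("d.npz");p,M=w['p'],w['M']
for z in (.198,.2): print("rod centre",wonz((322.5,192),z,p,M)[:2]); 
print("notch",p-M[:,0]*.0405)
E
```

```text
time: 14.45
tool_pos: [0.5497, -0.2627, 0.1896]
tool_rot: [-0.47, 0.47, -0.528, 0.528]
contact_force: [-4.6, 0.5, 4.9]
gripper_width: 0.11
[-4.60376582  0.53357444  4.8834213 ] [0.44554491 0.60732517 0.11977602] [ 0.54972855 -0.26272095  0.18961241]
rod centre [ 0.55475186 -0.22362725]
rod centre [ 0.55481672 -0.22305344]
notch [ 0.55436143 -0.22244034  0.1896966 ]
```

```bash
python3 -m jog '{"offset":[[0,0,0.008],[0,0,0]],"angular":[[0,0,0],[0,0,0]],"jaw":[0,0]}'
```

```text
time: 14.65
tool_pos: [0.5497, -0.2627, 0.1896]
tool_rot: [-0.47, 0.47, -0.528, 0.528]
contact_force: [-3.4, 0.9, 5.2]
gripper_width: 0.106
```

```bash
python3 -m jog '{"offset":[[0,0,0.01],[0,0,0],[0,0,0]],"angular":[[0,0,0],[0,0,0],[0,0,0]],"jaw":[0,0,0]}'
```

```text
time: 14.95
tool_pos: [0.5496, -0.2627, 0.1897]
tool_rot: [-0.47, 0.47, -0.528, 0.528]
contact_force: [-1.4, 1.4, 3.9]
gripper_width: 0.111
```

```bash
python3 -m jog '{"offset":[[0,0,0.006],[0,0,0],[0,0,0],[0,0,0]],"angular":[[0,0,0],[0,0,0],[0,0,0],[0,0,0]],"jaw":[0,0,0,0]}'
```

```text
time: 15.35
tool_pos: [0.5495, -0.2626, 0.1897]
tool_rot: [-0.47, 0.47, -0.528, 0.528]
contact_force: [-0.8, 0.6, 1.4]
gripper_width: 0.108
```

Nearly neutral now. I'll check that it stays steady, then open slowly.

```bash
python3 -m jog '{"offset":[[0,0,0],[0,0,0],[0,0,0]],"angular":[[0,0,0],[0,0,0],[0,0,0]],"jaw":[0,0,0]}'; python3 -c "
from plant import manip
s=manip.state();print(s['contact_force'],s['ft_torque'])"
```

```text
time: 15.65
tool_pos: [0.5495, -0.2626, 0.1898]
tool_rot: [-0.47, 0.47, -0.528, 0.528]
contact_force: [0.2, -0.2, 0.9]
gripper_width: 0.109
[ 0.16631226 -0.24127067  0.92761144] [ 0.02993053  0.02030097 -0.0256782 ]
```

```bash
python3 -m jog '{"offset":[[0,0,0],[0,0,0],[0,0,0],[0,0,0],[0,0,0],[0,0,0],[0,0,0],[0,0,0],[0,0,0],[0,0,0],[0,0,0],[0,0,0]],"angular":[[0,0,0],[0,0,0],[0,0,0],[0,0,0],[0,0,0],[0,0,0],[0,0,0],[0,0,0],[0,0,0],[0,0,0],[0,0,0],[0,0,0]],"jaw":[7,7.5,8,8.3,8.6,8.9,9.2,9.5,9.8,10,10.2,10.4]}'; python3 -c "
from plant import manip
s=manip.state();print(s['contact_force'],s['ft_torque'],s['gripper_width']*85.4)"
```

```text
time: 16.85
tool_pos: [0.5494, -0.2624, 0.1899]
tool_rot: [0.47, -0.47, 0.528, -0.528]
contact_force: [0.4, -0.2, 0.2]
gripper_width: 0.124
[ 0.35465329 -0.21281058  0.15261071] [-0.01584021 -0.01238895  0.02766158] 10.622393509452676
```

The gripper is releasing and the forces are close to zero. I'll keep opening slowly and check the picture.

```bash
python3 -m jog '{"offset":[[0,0,0],[0,0,0],[0,0,0],[0,0,0],[0,0,0],[0,0,0],[0,0,0],[0,0,0],[0,0,0],[0,0,0],[0,0,0],[0,0,0]],"angular":[[0,0,0],[0,0,0],[0,0,0],[0,0,0],[0,0,0],[0,0,0],[0,0,0],[0,0,0],[0,0,0],[0,0,0],[0,0,0],[0,0,0]],"jaw":[10.7,11,11.5,12,13,14,15,17,19,21,24,27]}'; python3 look.py e
```

```text
time: 18.05
tool_pos: [0.5494, -0.2626, 0.1899]
tool_rot: [0.47, -0.47, 0.528, -0.528]
contact_force: [0.3, 0.7, 0.5]
gripper_width: 0.317
18.05 [ 0.5494 -0.2626  0.1899] [[-0.1152, -0.0001, 0.9933], [-0.9933, 0.0001, -0.1152], [-0.0001, -1.0, -0.0001]] [0.33 0.68 0.47] [-0.014  0.028 -0.045]
```

View pics/w_e.png

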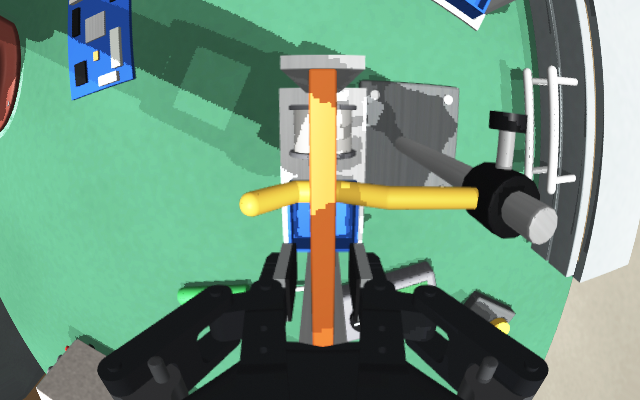

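View pics/s_e.png

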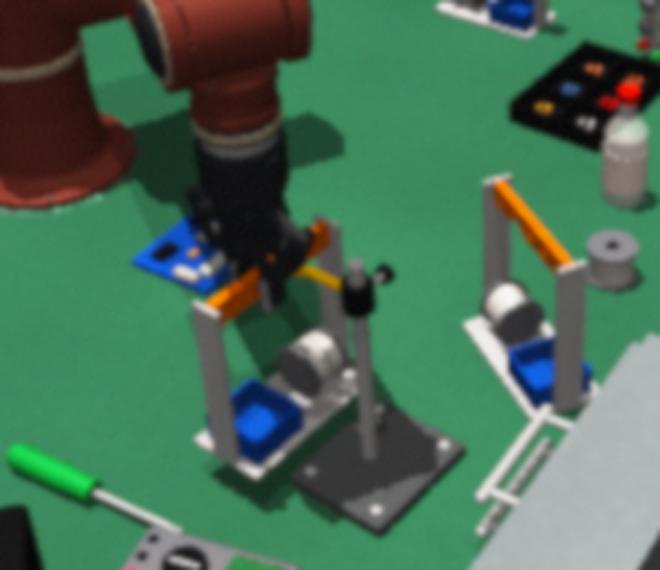

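The carrier hangs unchanged with the fingers clear of the bar. I'll open a bit more and back straight up.

```bash
python3 -m jog '{"offset":[[0,0,0],[0,0,0],[0,0,0.1],[0,0,0.2],[0,0,0.3],[0,0,0.4],[0,0,0.5],[0,0,0.5],[0,0,0.5],[0,0,0.5],[0,0,0.3],[0,0,0]],"angular":[[0,0,0],[0,0,0],[0,0,0],[0,0,0],[0,0,0],[0,0,0],[0,0,0],[0,0,0],[0,0,0],[0,0,0],[0,0,0],[0,0,0]],"jaw":[34,40,40,40,40,40,40,40,40,40,40,40]}'; python3 look.py f
```

```text
time: 19.35
tool_pos: [0.5504, -0.2631, 0.3594]
tool_rot: [-0.471, 0.47, -0.526, 0.53]
contact_force: [0.5, 0.1, 0.3]
gripper_width: 0.466
19.35 [ 0.5504 -0.2631  0.3594] [[-0.1152, 0.0057, 0.9933], [-0.9933, -0.0036, -0.1152], [0.0029, -1.0, 0.006]] [0.46 0.14 0.27] [0.011 0.039 0.004]
```

```bash
python3 -m jog '{"offset":[[-0.3,0,0.2],[-0.5,0,0],[-0.5,0,0],[-0.4,0,0],[0,0,0],[0,0,0],[0,0,0],[0,0,0],[0,0,0],[0,0,0],[0,0,0],[0,0,0]],"angular":[[0,0,0],[0,0,0],[0,0,0],[0,0,0],[0,0,0],[0,0,0],[0,0,0],[0,0,0],[0,0,0],[0,0,0],[0,0,0],[0,0,0]],"jaw":[40,40,40,40,40,40,40,40,40,40,40,40]}'; python3 look.py g
```

```text
time: 20.65
tool_pos: [0.4646, -0.2626, 0.3649]
tool_rot: [-0.47, 0.47, -0.528, 0.528]
contact_force: [0.2, -0.3, -0.6]
gripper_width: 0.471
20.65 [ 0.4646 -0.2626  0.3649] [[-0.1151, 0.0, 0.9934], [-0.9934, 0.0, -0.1151], [-0.0, -1.0, 0.0]] [ 0.25 -0.25 -0.6 ] [-0.003 -0.084  0.002]
```

View pics/w_g.png

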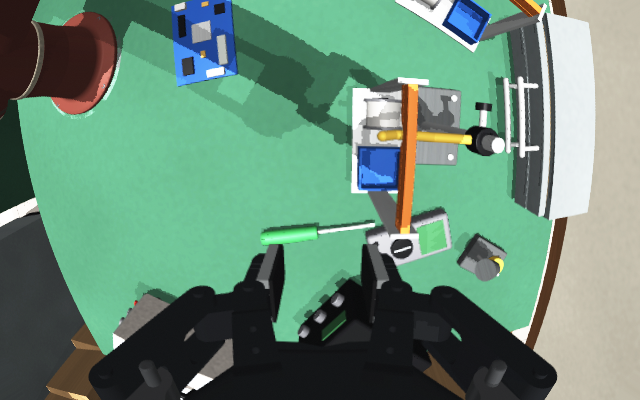

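View pics/s_g.png

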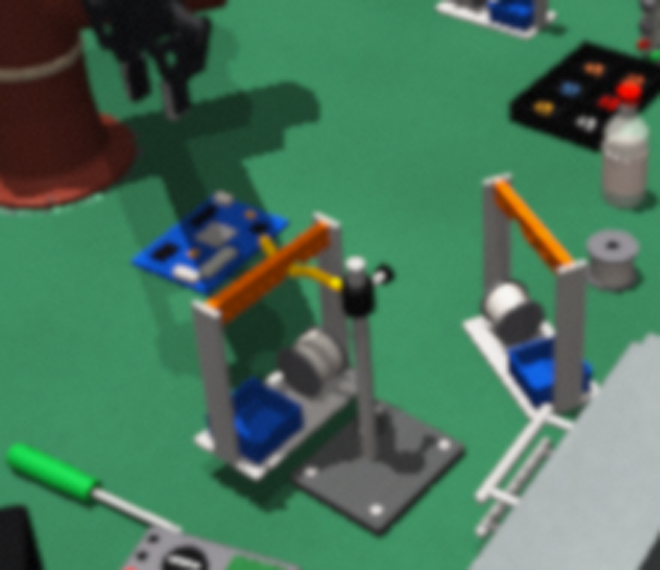

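The carrier hangs level on the hook with the robot clear. One stillness check between frames, then I'll hand it in.

```bash
python3 - <<'E'
from h import *
def bar(im):
    h=cv2.cvtColor(im,cv2.COLOR_BGR2HSV); m=cv2.inRange(h,(8,150,100),(20,255,255)); m[:220]=0;m[260:]=0;m[:,:240]=0;m[:,300:]=0
    ys,xs=np.nonzero(m); return len(xs),round(xs.mean(),2),round(ys.mean(),2)
a=cv2.imread("pics/sfull_g.png"); ims=[a]+[manip.grab_frame("scene") for _ in range(4)]
print([bar(i) for i in ims], [int(cv2.absdiff(i,a)[215:320,240:305].max()) for i in ims])
w=np.load("g.npz");p,M=w['p'],w['M']
z=.2049+.017
for u in [(412,84),(404,233)]: print(wonz(u,z,p,M).round(4))
manip.job_done()
E
```

```text
[(379, np.float64(269.67), np.float64(239.66)), (380, np.float64(269.56), np.float64(239.71)), (379, np.float64(269.61), np.float64(239.68)), (378, np.float64(269.57), np.float64(239.69)), (378, np.float64(269.63), np.float64(239.68))] [0, 28, 26, 26, 26]
[ 0.5589 -0.1725  0.2219]
[ 0.5428 -0.3198  0.2219]
the job is handed in; nothing more can be done
```

The carrier is hanging on the hook and the job is handed in, at about 21 s of the 64 s allowed. No verdict was reported.

**What I did:**
- I gripped the nearest carrier by its bar about 40 mm from the notch and lifted it; it weighed about 7 N.
- I passed the bar over the hook tip and lowered in small steps, 0.5 mm each at the end, until the hook took the load. The notch was then at about z = 0.205 m.
- After contact the arm pressed a little more than I commanded. I estimate the hook load peaked near 12 N, against the 18 N limit.
- I backed off until the gripper carried almost nothing, opened it slowly, and withdrew up and away.

**Last checks:**
- **Stillness:** the bar moved less than about 0.15 pixel over five scene frames.
- **Level:** I judged this by eye in the scene view, where the bar and base looked level and the same as before release.
- **Position:** the last wrist view puts the bar's ends at (0.559, -0.173) and (0.543, -0.320), which agrees with where I released it. The notch was within about 1 mm across the hook.
- **Contact:** contact force is close to zero, with the robot clear of everything.
- **Bystanders:** none were touched, as far as the pictures show.

**Disagreement:** estimates of where the dip's middle lies along the hook differed by about 4 mm. The notch is therefore 0 to 4 mm from the middle, within the 12 mm tolerance.

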